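Seat the gear wheel that rides on its keys

TASK

Two keyed gear wheels stand on upright shafts, but one of them sits too high: its keyways are out of line and it rides on top of its keys. Take that wheel by its hub, turn it on its shaft until the keyways drop over the keys, so that it is fully home on its shoulder, and let go. Leave the other wheel, which is already home, where it is.

Things in the scene. Friction and masses are not known exactly. Their poses are not given: they have to be found in the camera images.
- gear_mid (a point): Mid-point (axis, 25 mm above underside) of the yellow gear wheel that sits too high, 0.13 kg: disc 101 mm across, 10 mm thick, at the bottom; round hub 44 mm wide, 50 mm tall from the underside. Through bore 18 mm with two opposite keyways 14 mm wide, 16 mm out from the axis, seen from above, in line with them a long dark slot (23 x 11 mm) on each side of the disc. z up, x along keyways; half a turn is alike.
- stand_seat (a point): Top of the shoulder, on the shaft's axis, of the fixed white stand under the high wheel; 30 mm above its underside. Foot 150 x 50 mm. Shaft 16 mm thick, ends 79 mm above this point. z up; x along the foot's long side and the two opposite keys (7 mm wide, 14.5 mm out from the axis, 20 mm tall from this point), in line with the ridge across the shaft's end. When home the wheel's underside is here.
- gear: The same high wheel, origin on its axis at the underside, axes as above. It starts resting on the keys, 20 mm above the shoulder, 43 to 90 degrees out of line either way. It is loose on the shaft, and slips down over the keys by its own weight once let go within about 12 degrees of line.
- other_gear_mid (a point): Mid-point (on its axis, 25 mm above its underside) of the other, identical yellow gear wheel on an identical stand. It is already home on its keys, so sits 20 mm lower; to be left where it is.
Mind the look-alikes: they are no part of the job. Leave any purple or turquoise look-alike of the gear alone.

How it is judged:
At the end, for the whole second after the job is handed in: The wheel that sat high is home: its mid-point is on the shaft (within 10 mm) and 20 to 29 mm above the shoulder (25 mm when fully home), upright within 0.1 rad, keyways in line with the keys within 0.4 rad; the other wheel is within 10 mm of where it was (z of gear_mid in the frame of stand_seat between 0.02 and 0.029 m and horizontal distance between gear_mid and stand_seat below 0.01 m and angle between gear_mid's own z axis and vertical below 0.1 rad and angle between the x axis of gear_mid and the x axis of stand_seat, either way round below 0.4 rad and distance of other_gear_mid from where it was at the start of the episode below 0.01 m); the robot touches nothing.
It fails at once if the other wheel, already home, is moved more than 10 mm (distance of other_gear_mid from where it was at the start of the episode above 0.01 m).
It also fails if it takes over 32 s, if anything falls off the work surface, if the arm or the gripper's body presses on something with over 40 N, if the wrist force passes 120 N, or if a joint passes its speed limit or range.

ROBOT

A 7-joint arm with a two-finger parallel gripper is mounted at the origin on the work surface. World frame = base frame: x ahead of the robot, y to its left, z up, the work surface at z = 0. Lengths are in m, angles in rad, forces in N, time in s.
With the tool pointing down it reaches from about 0.425 to 0.975 m from the base axis. Payload 16.7 kg.
Tool frame: the origin (TCP) lies on the centre line of the jaws, within the pads' length; the fingertips stand 22 mm ahead of it and the grasp point (between the pads) lies 3 mm ahead of it (manip.tips_ahead is the distance from the TCP to the fingertips, in m); z points along the fingers, y is the direction in which the jaws open and shut (so a half turn about z gives the same grasp; the last joint's range is limited). The gripper opens to 85 mm and grips with 20 to 120 N. Pads are 22 mm wide; open, the fingers measure 114 mm over their backs; the gripper's body (76 mm by 85 mm) begins 54 mm behind the grasp point. The pads swing forward as they close: fully open they stand 13 mm farther back than shut.
Start: joints at [-1.423, 0.426, 0.074, 1.606, -0.034, 1.111, -0.067], TCP at [0.198, 0.645, 0.253] pointing down, gripper open.
Joint ranges: [-2.85, 2.85], [-0.5, 2.14], [-1.23, 1.37], [0.21, 2.46], [-1.02, 4.16], [0.16, 2.05], [-2.73, 2.73]. Speed limits (rad/s): [1.89, 1.89, 2.39, 2.39, 3.01, 3.01, 3.01].

INTERFACE

Orientations are given as a unit quaternion [x, y, z, w].
In Python, from cell import manip, eyes, workorder, boxes_of gives the robot as it stands.
- The arm moves only by the tool move_arm, never from a script. Its argument "steps" is text: rows parted by semicolons, each of 5 numbers parted by spaces: the opening, from 0 (shut) to 1 (fully open), then the shift along the tool's x, y, z in units of 40 mm (1.0 is 40 mm), then the turn about the tool's z in units of 5 degrees (1.0 is 5 degrees). A call has 1 to 8 rows; each row shifts and turns the commanded pose from where the row before left it, along the tool's axes as they then stand; what a row does not reach is not made up. A row lasts 1/10 s, in which the tool goes at most 50 mm and 8.59 degrees, less where a joint would pass 70% of its speed; a pose out of reach is approached as far as the arm can. A call is refused whole if a number of a shift passes 1 or a number of a turn 1, either way. A call with a gripper value outside its range is refused whole. The fingers move at their own pace and stop on an object; the grip force is fixed at half the most. Time passes only in rows, so rows that do not move let the fingers close. It gives the time, the measured TCP pose, the force and the opening at its end, in the units of the state.
- manip.get_obs(): the state, without advancing time (a new reading comes with each control period).
- eyes.camera(name): name is "scene" or "side" or "wrist"; returns a dict with "image" (420x560x3 uint8, red, green, blue), "depth" (420x560 float32, m along the optical axis (not along the pixel's ray), 0 where there is no reading), "fx", "fy", "cx", "cy" (pixels), "R" (3x3) and "t" (3): a world point X has camera coordinates R X + t. Camera axes: x right, y down, z forward; pixel columns grow to the right and rows downward; lengths in m; the calibration is good to about 2 mm. A picture is of the moment at which its call begins.
- workorder.finish_job(): hands the job in, once; it reports no verdict.
Trained networks look in a picture, given as the dict that the camera call returned (one of the last four; its "shot" number tells which), for a name from the list of things; names that differ only in an ending like _2 or _b are one class to them, and where a whole thing is asked for, a point or a joint stands for the part that bears it (a point fixed in the world has none). Each returns a list of dicts, best first, with "confidence" (0 to 1); they miss things now and then, are a little off and sometimes report something else, mostly with a low value. They report only what shows in the picture. A call takes as long as a camera call. They do not tell look-alikes from the thing itself.
- boxes_of(picture, target): "xyz" ([x, y, z] in m, in world coordinates, good to about 4 mm: the middle of the surface that is visible of it).
The state is a dict: "t": time; "qpos": joint angles; "qd": joint speeds; "joint_torque": joint torques, N m; "ee_pos": TCP position; "tool_rot": TCP orientation; "ft_force": force on the tool from outside, world axes, zero at the start; "moment": the same for the moment, N m; "gripper_width": finger opening in m.
Only numpy, scipy, OpenCV 4.12 (cv2) and the standard library are available. Lean on these libraries where they do the work, as an engineer would, in place of code of your own. Each camera call takes 0.05 s, during which the arm holds its last target. There are 200 camera calls.

## Working session

There is one attempt and no reset: what is moved stays moved. The work goes in short steps, Python scripts to look and compute and a tool call to move; the robot and the scene stay as the last step left them, time stands still between calls to the robot, and variables do not carry over. Pictures are saved under pics/ and viewed, about 8 in all and at most 12, crops included, and the job is handed in when it is done.

Besides the shell and the picture viewer there is one more tool, called after "Emit:" as name(argument=value, ...), one argument or row to a line, values as JSON. move_arm: Moves the arm, as the interface text tells. Its arguments: {"type":"object","properties":{"steps":{"type":"string"}},"required":["steps"]}

```bash
mkdir -p pics; cat > h.py <<'E'
import numpy as np, cv2
from cell import manip, eyes, workorder, boxes_of
def world(p):
    d=p["depth"]; v,u=np.mgrid[:d.shape[0],:d.shape[1]]
    c=np.stack([(u-p["cx"])/p["fx"]*d,(v-p["cy"])/p["fy"]*d,d],-1)
    return (c-p["t"])@p["R"]
def proj(p,X):
    c=p["R"]@np.array(X)+p["t"]; return [round(p["fx"]*c[0]/c[2]+p["cx"]),round(p["fy"]*c[1]/c[2]+p["cy"])]
E
python3 - <<'E'
from h import *
o=manip.get_obs(); print(o["t"],o["ee_pos"],o["tool_rot"],manip.tips_ahead)
ims=[]
for n in ["scene","side","wrist"]:
    p=eyes.camera(n); ims.append(p["image"])
    for t in ["gear_mid","stand_seat"]:
        for b in boxes_of(p,t): print(n,t,np.round(b["xyz"],3),round(b["confidence"],2),proj(p,b["xyz"]))
    cv2.imwrite(f"pics/{n}.png",p["image"][...,::-1])
E
```

```text
0.0 [0.19798941 0.6449145  0.25258751] [ 1.48389704e-01  9.88928750e-01 -6.48687678e-04 -4.02329681e-05] 0.022
scene gear_mid [0.241 0.422 0.008] 0.88 [310, 162]
scene gear_mid [0.248 0.259 0.003] 0.76 [278, 187]
scene gear_mid [0.538 0.126 0.069] 0.61 [352, 234]
side gear_mid [0.523 0.124 0.072] 0.71 [325, 205]
side gear_mid [0.236 0.261 0.01 ] 0.66 [213, 203]
side stand_seat [0.522 0.132 0.024] 0.91 [323, 219]
wrist gear_mid [0.252 0.307 0.008] 0.79 [15, 294]
wrist gear_mid [0.218 0.447 0.003] 0.68 [113, 234]
```

View pics/scene.png

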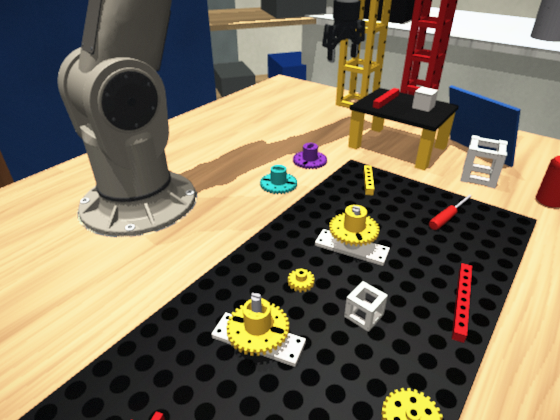

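View pics/side.png

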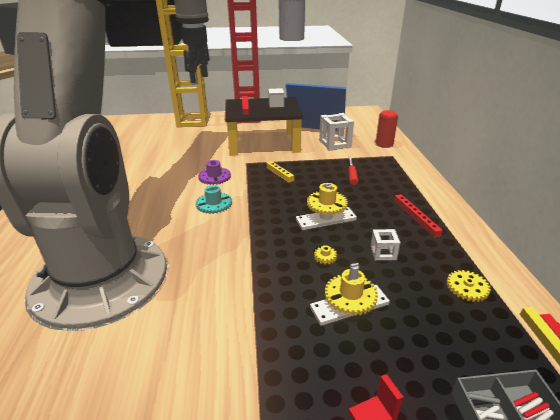

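Candidates: far yellow wheel (scene 355,225 / side 327,200), whose shaft barely protrudes, so it is the high one. The near yellow wheel (scene 257,320 / side 352,290) has a long shaft end showing, so it is home. The loose yellow gears and the purple and turquoise ones are look-alikes. I'll confirm this with a crop and measure.

```bash
cat > m.py <<'E'
from h import *
def meas(n,c,tag):
    p=eyes.camera(n); W=world(p); im=p["image"].astype(int)
    hsv=cv2.cvtColor(p["image"],cv2.COLOR_RGB2HSV)
    near=(np.hypot(W[...,0]-c[0],W[...,1]-c[1])<.1)&(p["depth"]>0)
    yel=near&(hsv[...,0]>15)&(hsv[...,0]<35)&(hsv[...,1]>120)&(W[...,2]>.03)
    Y=W[yel]; h=np.histogram(Y[:,2],np.arange(.02,.14,.004)); print(n,tag,"zhist",dict(zip(np.round(h[1],3),h[0])))
    wh=near&(hsv[...,1]<60)&(hsv[...,2]>140)&(W[...,2]<.06)&(W[...,2]>.005)
    X=W[wh]
    if len(X)>20:
        (cx,cy),(a,b),ang=cv2.minAreaRect((X[:,:2]*1000).astype(np.float32)); print("foot",cx,cy,a,b,ang,np.percentile(X[:,2],[10,50,90]))
    return p,W,yel,near
if __name__=="__main__":
    for n in ["scene","side"]:
        for c,t in [((.53,.127),"high"),]:
            p,W,yel,near=meas(n,c,t)
            u,v=proj(p,(c[0],c[1],.07))
            cr=p["image"][v-45:v+45,u-60:u+60,::-1]
            cv2.imwrite(f"pics/c_{n}.png",cv2.resize(cr,None,fx=5,fy=5,interpolation=cv2.INTER_CUBIC))
            Y=W[yel]
            for lo,hi in [(.05,.068),(.09,.108)]:
                q=Y[(Y[:,2]>lo)&(Y[:,2]<hi)]
                if len(q)>5: print(lo,len(q),cv2.minEnclosingCircle((q[:,:2]*1000).astype(np.float32)),np.median(q[:,2]))
    a=[cv2.imread(f"pics/c_{n}.png") for n in ["scene","side"]]
    cv2.imwrite("pics/crop1.png",cv2.resize(np.hstack(a),(800,300)))
E
python3 m.py
```

```text
scene high zhist {np.float64(0.02): np.int64(0), np.float64(0.024): np.int64(0), np.float64(0.028): np.int64(0), np.float64(0.032): np.int64(0), np.float64(0.036): np.int64(0), np.float64(0.04): np.int64(0), np.float64(0.044): np.int64(0), np.float64(0.048): np.int64(0), np.float64(0.052): np.int64(0), np.float64(0.056): np.int64(0), np.float64(0.06): np.int64(10), np.float64(0.064): np.int64(78), np.float64(0.068): np.int64(504), np.float64(0.072): np.int64(273), np.float64(0.076): np.int64(41), np.float64(0.08): np.int64(33), np.float64(0.084): np.int64(34), np.float64(0.088): np.int64(29), np.float64(0.092): np.int64(37), np.float64(0.096): np.int64(34), np.float64(0.1): np.int64(44), np.float64(0.104): np.int64(41), np.float64(0.108): np.int64(119), np.float64(0.112): np.int64(48), np.float64(0.116): np.int64(0), np.float64(0.12): np.int64(1), np.float64(0.124): np.int64(0), np.float64(0.128): np.int64(0), np.float64(0.132): np.int64(0)}
foot 531.52197265625 123.00544738769531 154.66563415527344 130.4511260986328 11.305042266845703 [0.02019065 0.02346439 0.02487042]
0.05 88 ((529
[... 723 characters left out ...]
(26), np.float64(0.088): np.int64(21), np.float64(0.092): np.int64(24), np.float64(0.096): np.int64(28), np.float64(0.1): np.int64(29), np.float64(0.104): np.int64(33), np.float64(0.108): np.int64(81), np.float64(0.112): np.int64(3), np.float64(0.116): np.int64(0), np.float64(0.12): np.int64(0), np.float64(0.124): np.int64(0), np.float64(0.128): np.int64(0), np.float64(0.132): np.int64(0)}
foot 534.4202880859375 150.1616668701172 158.22544860839844 69.19628143310547 9.00976848602295 [0.01870887 0.02245729 0.0240362 ]
0.05 103 ((530.7208862304688, 143.1273651123047), 52.09847640991211) 0.06493143324647035
0.09 124 ((529.90380859375, 141.51705932617188), 21.430349349975586) 0.09998283808531748
```

View pics/crop1.png

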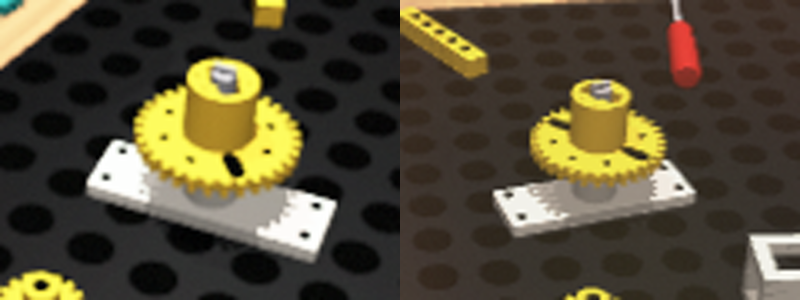

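Confirmed: far wheel is high (hub top about 0.110, disc top about 0.070, so the board adds about 10 mm), axis near (0.530, 0.142). Next are the slot and foot angles.

```bash
cat > ang.py <<'E'
from h import *
C=np.array([.530,.142])
def rect(p,z,R=.09,N=360):
    g=np.linspace(-R,R,N); x,y=np.meshgrid(C[0]+g,C[1]-g) # cols=x, rows=-y
    c=np.stack([x,y,np.full_like(x,z)],-1)@p["R"].T+p["t"]
    m=lambda a:a.astype(np.float32)
    return x-C[0],y-C[1],cv2.remap(p["image"],m(p["fx"]*c[...,0]/c[...,2]+p["cx"]),m(p["fy"]*c[...,1]/c[...,2]+p["cy"]),cv2.INTER_LINEAR)
def slots(p,z):
    x,y,I=rect(p,z); r=np.hypot(x,y); g=I.max(-1)
    m=((g<90)&(r>.026)&(r<.042)).astype(np.uint8)
    n,l,s,cc=cv2.connectedComponentsWithStats(m)
    for i in range(1,n):
        if s[i,4]>120: print("  slot deg",round(np.degrees(np.arctan2(y[l==i].mean(),x[l==i].mean())),1),"r",round(r[l==i].mean(),4),"area mm2",s[i,4]*.25)
    return I
def foot(p,z):
    x,y,I=rect(p,z,.1); m=((I.min(-1)>110)&(I.max(-1)-I.min(-1)<60)).astype(np.uint8)
    n,l,s,cc=cv2.connectedComponentsWithStats(m)
    P=np.vstack([np.argwhere(l==i) for i in range(1,n) if s[i,4]>1000])
    q=np.stack([x[0,P[:,1]],y[P[:,0],0]],1)*1000
    print("  foot",cv2.minAreaRect(q.astype(np.float32)))
    return I
if __name__=="__main__":
    out=[]
    for n in ["scene","side"]:
        p=eyes.camera(n); print(n); out.append(np.vstack([slots(p,.07),foot(p,.023)]))
    cv2.imwrite("pics/rect.png",cv2.resize(np.hstack(out),(600,600))[...,::-1])
E
python3 ang.py
```

```text
scene
  slot deg -36.2 r 0.031 area mm2 80.0
  foot ((11.582340240478516, -40.299415588378906), (158.78268432617188, 149.19631958007812), 11.164878845214844)
side
  slot deg 128.6 r 0.0354 area mm2 80.5
  slot deg -37.5 r 0.0333 area mm2 97.0
  foot ((1.106719970703125, -2.920787811279297), (152.9852294921875, 62.9338264465332), 11.117342948913574)
```

View pics/rect.png

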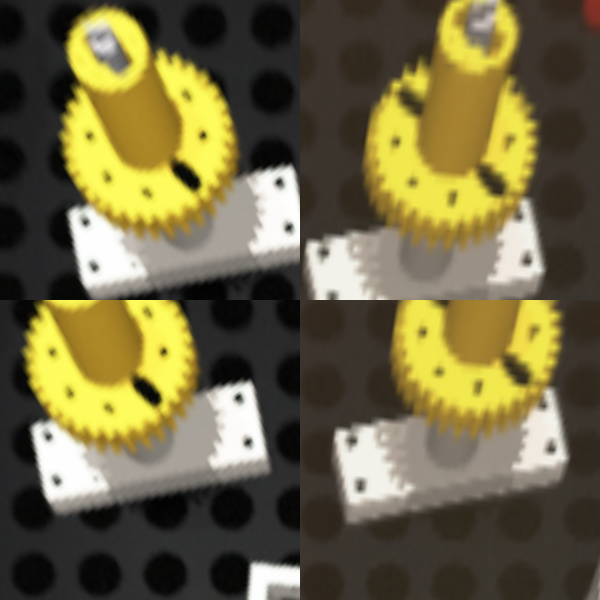

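Side rectified view (right): the slots at (410,100) and (490,180) run at about −45°, the foot at +11°, so turn about +56° (anticlockwise from above). The disc looks centred nearer y≈0.147, so I'll refine the axis from circles.

```bash
cat > cen.py <<'E'
from ang import *
def yel(I):
    h=cv2.cvtColor(I,cv2.COLOR_RGB2HSV); return ((h[...,0]>15)&(h[...,0]<38)&(h[...,1]>90)).astype(np.uint8)
for n in ["scene","side"]:
    p=eyes.camera(n); W=world(p); 
    m=yel(p["image"])>0
    for lo,hi,rm in [(.1075,.1135,.05),(.0675,.0735,.07)]:
        q=W[m&(W[...,2]>lo)&(W[...,2]<hi)&(np.hypot(W[...,0]-.53,W[...,1]-.145)<rm)]
        print(n,lo,len(q),cv2.minEnclosingCircle((q[:,:2]*1000).astype(np.float32)),np.round(q.min(0),4),np.round(q.max(0),4))
    # shaft end z~.119
    h=cv2.cvtColor(p["image"],cv2.COLOR_RGB2HSV)
    q=W[(h[...,1]<90)&(W[...,2]>.112)&(W[...,2]<.135)&(np.hypot(W[...,0]-.53,W[...,1]-.145)<.03)]
    print(" shaft",len(q),q.mean(0) if len(q) else 0, np.percentile(q[:,2],95) if len(q) else 0)
E
python3 cen.py
```

```text
scene 0.1075 168 ((530.0128784179688, 144.6719207763672), 22.330961227416992) [0.5093 0.1225 0.1075] [0.5516 0.167  0.1134]
scene 0.0675 773 ((528.4168090820312, 145.1639404296875), 52.3040771484375) [0.4797 0.0938 0.0675] [0.5798 0.1953 0.0735]
 shaft 48 [0.53079028 0.14390857 0.1169979 ] 0.1212423554920449
side 0.1075 96 ((529.5593872070312, 144.4274444580078), 22.656049728393555) [0.5084 0.1221 0.1075] [0.5521 0.164  0.1127]
side 0.0675 466 ((530.0203247070312, 144.23597717285156), 51.51837921142578) [0.4804 0.094  0.0675] [0.5813 0.189  0.0735]
 shaft 25 [0.53041906 0.14201322 0.11628668] 0.12037312590907691
```

Axis (0.530, 0.1445), and the radii match (22.3 and 52 mm). Moving above the wheel.

Emit:
move_arm(
  steps="1 -0.83 -0.68 0 0;1 -0.83 -0.68 0 0;1 -0.83 -0.68 0 0;1 -0.83 -0.68 0 0;1 -0.83 -0.68 0 0;1 -0.83 -0.68 0 0;1 -0.83 -0.68 0 0;1 -0.83 -0.68 0 0",
)

```text
t: 1.55
ee_pos: [0.3889, 0.3577, 0.2536]
tool_rot: [0.148, 0.989, 0.0, 0.0]
ft_force: [0.7, 0.3, 0.1]
gripper_width: 0.0854
```

Emit:
move_arm(
  steps="1 -0.83 -0.68 0 0;1 -0.83 -0.68 0 0;1 -0.83 -0.68 0 0;1 -0.83 -0.68 0 0;1 -0.83 -0.68 0 0;1 0 0 0 0;1 0 0 0 0",
)

```text
t: 2.25
ee_pos: [0.5073, 0.1797, 0.2534]
tool_rot: [0.149, 0.989, -0.0, 0.0]
ft_force: [-0.6, 0.3, -0.4]
gripper_width: 0.0858
```

```bash
cat > st.py <<'E'
from h import *
import sys
from scipy.spatial.transform import Rotation as Ro
def st(T=(.530,.1445,.098)):
    o=manip.get_obs(); R=Ro.from_quat(o["tool_rot"]).as_matrix()
    d=R.T@(np.array(T)-o["ee_pos"])
    print("t",o["t"],"p",np.round(o["ee_pos"],4),"yaw_x",round(np.degrees(np.arctan2(R[1,0],R[0,0])),1),"q",np.round(o["qpos"],2),"F",np.round(o["ft_force"],1),"w",o["gripper_width"],"units to go",np.round(d/.04,2))
if __name__=="__main__":st()
E
python3 st.py; python3 - <<'E'
from h import *
p=eyes.camera("wrist"); cv2.imwrite("pics/w2.png",p["image"][...,::-1])
for z in (.07,.11): print(proj(p,(.53,.1445,z)))
E
```

```text
t 2.25 p [0.5073 0.1797 0.2534] yaw_x 162.8 q [-0.76  0.21  0.35  1.93 -0.08  1.02  0.89] F [-0.6  0.3 -0.4] w 0.08580192366977268 units to go [-0.8  -0.67  3.88]
[247, 217]
[244, 234]
```

View pics/w2.png

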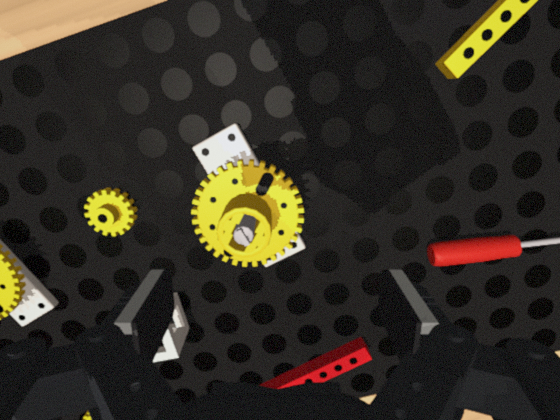

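The wrist view shows the hub at (243,235), where my axis projects to (244,234), so the position agrees. The visible slot is at (265,183). Computing the slot angle, then descending.

```bash
python3 - <<'E'
import ang; from ang import *
ang.C=np.array([.53,.1445])
for n in ["wrist","scene","side"]:
    p=eyes.camera(n); print(n); slots(p,.07)
E
```

```text
wrist
  slot deg 136.2 r 0.0342 area mm2 148.0
scene
  slot deg -39.7 r 0.0318 area mm2 92.75
side
  slot deg 131.7 r 0.0346 area mm2 109.25
  slot deg -40.7 r 0.0342 area mm2 105.0
```

Emit:
move_arm(
  steps="1 -0.8 -0.67 0 0;1 0 0 0.9 0;1 0 0 0.9 0;1 0 0 0.5 0;1 0 0 0 0;1 0 0 0 0",
)

```text
t: 3.05
ee_pos: [0.5296, 0.1462, 0.1618]
tool_rot: [0.148, 0.989, -0.0, -0.0]
ft_force: [0.5, -0.3, 0.2]
gripper_width: 0.0856
```

```bash
python3 st.py
```

```text
t 3.05 p [0.5296 0.1462 0.1618] yaw_x 163.0 q [-0.67  0.34  0.35  1.99 -0.15  0.83  1.03] F [ 0.5 -0.3  0.2] w 0.08557891840620234 units to go [-0.02 -0.04  1.6 ]
```

Emit:
move_arm(
  steps="1 -0.02 -0.04 0.5 0;1 0 0 0.5 0;1 0 0 0.5 0;1 0 0 0 0;0 0 0 0 0;0 0 0 0 0;0 0 0 0 0;0 0 0 0 0",
)

```text
t: 3.85
ee_pos: [0.5307, 0.1443, 0.1028]
tool_rot: [0.148, 0.989, 0.001, 0.001]
ft_force: [-1.7, 0.8, 12.5]
gripper_width: 0.0422
```

```bash
python3 st.py
```

```text
t 3.85 p [0.5307 0.1443 0.1028] yaw_x 162.9 q [-0.64  0.43  0.32  2.03 -0.2   0.71  1.08] F [-1.7  0.8 12.5] w 0.04220312057372451 units to go [ 0.02 -0.    0.12]
```

Gripped at 42 mm. Easing up slightly and turning −55° about tool z.

Emit:
move_arm(
  steps="0 0 0 -0.06 0;0 0 0 0 -1;0 0 0 0 -1;0 0 0 0 -1;0 0 0 0 -1;0 0 0 0 -1;0 0 0 0 -1;0 0 0 0 -1",
)

```text
t: 4.65
ee_pos: [0.5307, 0.1452, 0.1046]
tool_rot: [-0.158, 0.987, 0.001, 0.001]
ft_force: [2.2, 7.4, -1.9]
gripper_width: 0.0422
```

Emit:
move_arm(
  steps="0 0 0 0 -1;0 0 0 0 -1;0 0 0 0 -1;0 0 0 0 -1;0 0 0 0 0;0 0 0 0 0;0 0 0 0 0",
)

```text
t: 5.35
ee_pos: [0.5306, 0.1457, 0.1047]
tool_rot: [-0.326, 0.946, 0.001, 0.001]
ft_force: [1.7, 10.8, -0.1]
gripper_width: 0.0425
```

```bash
python3 st.py; python3 - <<'E'
import ang; from ang import *
ang.C=np.array([.53,.1445])
for n in ["scene","side"]:
    p=eyes.camera(n); print(n); slots(p,.07)
    u,v=proj(p,(.53,.1445,.08)); cv2.imwrite(f"pics/g_{n}.png",cv2.resize(p["image"][v-45:v+45,u-60:u+60,::-1],(400,300)))
cv2.imwrite("pics/g.png",np.hstack([cv2.imread(f"pics/g_{n}.png") for n in ["scene","side"]]))
E
```

```text
t 5.35 p [0.5306 0.1457 0.1047] yaw_x -142.0 q [-0.45  0.41  0.08  2.02 -0.05  0.72  1.9 ] F [ 1.7 10.8 -0.1] w 0.042492452994733615 units to go [ 0.03 -0.01  0.17]
scene
  slot deg 97.7 r 0.0342 area mm2 341.75
  slot deg 23.8 r 0.0335 area mm2 139.75
  slot deg 178.8 r 0.0341 area mm2 115.75
side
  slot deg 25.6 r 0.0354 area mm2 299.0
  slot deg -174.8 r 0.0324 area mm2 88.0
```

View pics/g.png

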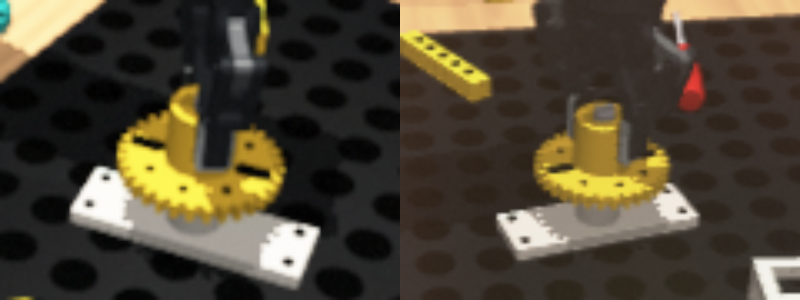

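Slots lie along the foot in both views. Letting go.

Emit:
move_arm(
  steps="1 0 0 0 0;1 0 0 0 0;1 0 0 0 0;1 0 0 0 0;1 0 0 -0.8 0;1 0 0 -0.8 0;1 0 0 -0.8 0;1 0 0 -0.8 0",
)

```text
t: 6.25
ee_pos: [0.5297, 0.1435, 0.233]
tool_rot: [-0.325, 0.946, -0.0, -0.0]
ft_force: [0.2, -0.3, 0.4]
gripper_width: 0.0847
```

```bash
python3 st.py; cat > chk.py <<'E'
import ang; from ang import *
ang.C=np.array([.53,.1445]); cr=[]
for n in ["scene","side"]:
    p=eyes.camera(n); W=world(p); h=cv2.cvtColor(p["image"],cv2.COLOR_RGB2HSV)
    m=(h[...,0]>15)&(h[...,0]<38)&(h[...,1]>90)&(np.hypot(W[...,0]-.53,W[...,1]-.1445)<.06)
    print(n,"disc z",np.median(W[m&(W[...,2]<.075)][:,2]),"hub top z",np.percentile(W[m][:,2],[97,99]))
    slots(p,.05)
    u,v=proj(p,(.53,.1445,.07)); cr.append(cv2.resize(p["image"][v-45:v+45,u-60:u+60,::-1],(400,300)))
import sys; cv2.imwrite(f"pics/{sys.argv[1]}.png",np.hstack(cr))
E
python3 chk.py k1
```

```text
t 6.25 p [0.5297 0.1435 0.233 ] yaw_x -142.1 q [-0.47  0.24  0.1   1.92 -0.03  0.99  1.88] F [ 0.2 -0.3  0.4] w 0.08465769519703963 units to go [-0.02  0.01  3.38]
scene disc z 0.051704307480380615 hub top z [0.4306979  0.47320749]
  slot deg 24.7 r 0.0338 area mm2 146.0
  slot deg -174.4 r 0.0343 area mm2 104.0
side disc z 0.050552869542553946 hub top z [0.09098693 0.09161468]
  slot deg 17.2 r 0.0347 area mm2 119.75
  slot deg -167.0 r 0.0324 area mm2 83.5
```

View pics/k1.png

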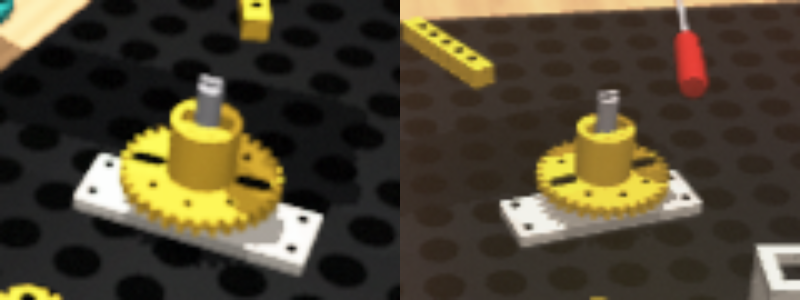

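The wheel dropped 20 mm (disc top 0.051, hub top 0.091), the shaft now stands well out, and the slots lie along the foot. The gripper is clear, so I'm handing in.

```bash
python3 -c "
from h import *
print(manip.get_obs()['t'],workorder.finish_job())"
```

```text
the job is handed in; nothing more can be done
6.35 None
```

The high yellow wheel (the far one) is home on its keys, and I handed the job in at 6.35 s of the 32 s allowed. I took it by the hub, turned it 55° anticlockwise until the keyways lined up with the keys, and let go.

- **Height:** the wheel dropped about 20 mm. The disc top went from 0.070 to 0.051 m and the hub top from 0.110 to 0.091 m, which matches fully home.
- **Alignment:** the slot line measures about 15–19° against 11° for the foot. That is within the allowed 0.4 rad (23°), and part of the difference is measurement bias.
- **Force:** up to about 12 N showed at the wrist while gripping and turning, well under the limit. It is near zero now, with the gripper open and clear at z 0.233 m.
- **One bad reading:** the scene camera's final hub-top height (0.43–0.47 m) was wrong, because yellow-coloured points well above the wheel got into it. I used the side camera's value instead.
- **Other wheel:** I never went near it, but I did not measure it again at the end.

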